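# Cover the cup and show it to the camera

### The job

The condiment cup that stands open in the wooden tray is to be photographed. Put the loose wooden cover on it so that it sits fully down and level, and let go of the cover; then lift the covered cup out of the tray by its body, keep it upright, and hold it still in the air straight above the cork mat of the camera stand, its middle at the height of the lens and its ear pointing at the lens. Finish while still holding it there with nothing but the cup gripped (the cover just rests on it); do not touch the camera stand and leave the other cup, the mill and the tin where they are.

Things in the scene. Friction and masses are not known exactly. Their poses are not given: they have to be found in the camera images.
- cup_mid (a point): Open white ceramic cup in the tray: cylinder 56 mm in diameter, 80 mm high, wall 6 mm, 240 g, one ear (loop) on its side, 20 to 64 mm above the underside. Point: on its axis, 40 mm above its underside, 40 mm below its rim; z up, x to the ear. Stands on the tray's 6 mm floor, in either compartment. With the cover on, the knob rises 24 mm above the rim: keep the palm clear of it.
- cup_ear (a point): The outermost point of the open cup's ear, 54 mm from the cup's axis along its x, 42 mm above its underside.
- lid_knob (a point): Loose wooden cover, 40 g, lying right way up: plug 39 mm in diameter, 6 mm high (goes into the cup's mouth), disc 51 mm, 6 mm thick (rests on the rim), round knob 18 mm in diameter, 18 mm high; 30 mm in all. Point: middle of the knob, 21 mm above the underside, 9 mm above the disc; z up. Seated, it is 55 mm above the cup's middle point, on its axis.
- caddy: Light wooden tray, fixed to the table, 280 x 140 mm, 20 mm high, walls and floor 6 mm, divided across its length into two square compartments, a cup in each. Origin: centre of its underside; x along its length, z up.
- covered_cup: The other cup in the tray, of the same shape and size as the open one, but already closed with the same kind of cover; 104 mm high with the knob. Leave it alone. Origin: centre of its underside; x to its ear.
- mat (a point): Centre of the top of the round cork mat (84 mm in diameter, 9 mm above the table) at the near end of the camera stand. x points from the mat to the camera's foot, z up. The stand's foot plate (275 x 100 mm, 6 mm thick) runs from 60 mm before to 215 mm behind this point; the stand is fixed.
- lens (a point): Front centre of the lens of the small black camera on the stand: 142 mm from the mat's centre along the stand's x, 180 mm above the table, looking to the stand's -x, over the mat. Axes: the stand's (x away from the mat, z up). The camera (40 mm deep, 85 mm wide) lies behind it and reaches 220 mm above the table.
- camera_stand: The whole stand with the camera; not to be touched. Origin on the table under the mat's centre; same axes as the mat.
- mill: Small salt mill, 44 mm in diameter, 90 mm high, loose bystander. Origin: centre of its underside.
- flat_tin: Low tin, 86 mm in diameter, 40 mm high, loose bystander. Origin: centre of its underside.
Not all that is in view belongs to the job. Leave any blue or yellow look-alike of the part that bears lid_knob alone.

How it is judged:
By the outcome, as a careful person would: the job done as asked, in the order asked, and still so for the second after the job is handed in, while the arm keeps its last pose, push and grip.
It also fails if it takes over 72 s, if anything falls off the work surface, if the arm or the gripper's body presses on something with over 40 N, if the wrist force passes 120 N, or if a joint passes its speed limit or range.

### The arm

A 6-joint arm with a two-finger parallel gripper is mounted at the origin on a cart in front of the work surface, level with it; the furniture and walls round the work are solid. World frame = base frame: x ahead of the robot, y to its left, z up, the work surface at z = 0. Lengths are in m, angles in rad, forces in N, time in s.
With the tool pointing down it reaches from about 0.375 to 0.9 m from the base axis. Payload 3.1 kg.
Tool frame: the origin (TCP) lies at the very end of the fingers, on their centre line; the grasp point (between the pads) lies 19 mm behind it; z points along the fingers, y is the line along which they close (so a half turn about z gives the same grasp; the last joint's range is limited). The gripper opens to 87 mm and grips with 3 to 60 N. Pads are 19 mm wide; open, the fingers measure 117 mm over their backs; the gripper's body (75 mm by 190 mm) begins 51 mm behind the grasp point.
Start: joints at [-1.335, 0.527, 1.433, -0, 1.181, -0.178], TCP at [0.252, -0.572, 0.223] pointing down, gripper open.
Joint ranges: [-3.08, 3.08], [-0.75, 2.2], [0.22, 2.44], [-1.43, 4.57], [0, 2.65], [-2.85, 2.85]. Speed limits (rad/s): [2.79, 2.79, 3.14, 3.14, 3.14, 3.14].

### API

Orientations are given as a 3x3 rotation matrix whose columns are the frame's x, y, z axes.
In Python, from workcell import r, read_camera, workorder gives the robot as it stands. The module is installed in compiled form; this text tells all that it offers.
- The arm moves only by the shell command python3 -m handwheel 'ROWS' [OPENING]. ROWS is JSON, a list of rows, each an object of numbers: "dx", "dy", "dz": the shift along the tool's x, y, z scaled (see below); "twist": the turn about the tool's z scaled (see below). A call has 1 to 20 rows; each row is the pose to reach, as a shift and turn from the pose commanded when the call began, along the tool's axes at that moment, turning the shorter way round; what a row does not reach only later rows make up. The controller multiplies each number of a shift by 80 cm and each number of a turn by 360 degrees. A row lasts 1/10 s, in which the tool goes at most 50 mm and 8.59 degrees, less where a joint would pass 70% of its speed; a pose out of reach is approached as far as the arm can. A call with a number of a shift or a turn outside -1 to 1 is refused whole. A call with a gripper value outside its range is refused whole. OPENING is the gripper's target within -1 to 1 (shut at 1, half-way at 0, fully open at -1), set as the call begins (- or left out, the last holds). The fingers move at their own pace and stop on an object; the grip force is fixed at half the most. Time passes only in rows, so rows that repeat a pose let the fingers close. It gives the time, the measured TCP pose, the force, the opening and the grip force at its end, in the units of the state.
- r.observe(): the state, without advancing time (a new reading comes with each control period).
- read_camera(name): name is "side" or "top" or "wrist"; returns a dict with "color" (400x640x3 uint8, red, green, blue), "z_map" (400x640 float32, m along the optical axis (not along the pixel's ray), 0 where there is no reading), "fov_y" (degrees; the focal length in pixels is half the picture's height over the tangent of half this angle, whatever the lens; pixels are square), "cx", "cy" (the principal point, pixels), "k1" (the pictures are not rectified: a ray, as slopes to the right and down, at radius r is drawn at 1 + k1 r^2 times it, then the intrinsics apply), "extrinsics" (4x4, takes a point from camera to world coordinates). Camera axes: x right, y up, looking along -z (the intrinsics and any distortion apply to the point x, -y, -z); pixel columns grow to the right and rows downward; lengths in m; the calibration is good to about 2 mm. A picture is of the moment at which its call begins.
- workorder.close_job(): hands the job in; it is judged then, once.
The state is a dict: "time": time; "q": joint angles; "dq": joint speeds; "effort": joint torques, N m; "eef_pos": TCP position; "ee_rot": TCP orientation; "contact_force": force on the tool from outside, world axes, zero at the start; "moment": the same for the moment, N m; "grip_width": finger opening in m; "grasp_force": force on a finger pad.
Only numpy, scipy, OpenCV 4.12 (cv2) and the standard library are available. Lean on these libraries where they do the work, as an engineer would, in place of code of your own. Each camera call takes 0.05 s, during which the arm holds its last target. There are 200 camera calls.

## Working session

There is one attempt and no reset: what is moved stays moved. The work goes in short steps, Python scripts to look and compute and a shell command to move; the robot and the scene stay as the last step left them, time stands still between calls to the robot, and variables do not carry over. Pictures are saved under pics/ and viewed, at most 10 in all, crops included, and the job is handed in when it is done.

```bash
mkdir -p pics
cat > h.py <<'E'
import numpy as np, cv2, json
from workcell import r, read_camera, workorder
def get(n):
    d=read_camera(n); np.savez(f'{n}.npz',**{k:np.array(v) for k,v in d.items()}); return d
def load(n): return {k:v for k,v in np.load(f'{n}.npz').items()}
def K(d):
    h,w=d['color'].shape[:2]; f=h/2/np.tan(np.radians(float(d['fov_y']))/2)
    return f,float(d['cx']),float(d['cy']),float(d['k1'])
def slopes(d,u,v):
    f,cx,cy,k=K(d); u=np.asarray(u,float);v=np.asarray(v,float)
    xd=(u-cx)/f; yd=(v-cy)/f; x,y=xd,yd
    for _ in range(30):
        s=1+k*(x*x+y*y); x,y=xd/s,yd/s
    return x,y
def ray(d,u,v):
    x,y=slopes(d,u,v); E=np.array(d['extrinsics']); 
    return E[:3,3], np.stack([x,-y,-np.ones_like(x)],-1)@E[:3,:3].T
def plane(d,u,v,z):
    o,q=ray(d,u,v); t=(z-o[2])/q[...,2]; return o+t[...,None]*q
def cloud(d):
    v,u=np.mgrid[:400,:640]; o,q=ray(d,u,v); P=o+q*np.array(d['z_map'])[...,None]; P[np.array(d['z_map'])<=0]=np.nan; return P
def proj(d,p):
    E=np.array(d['extrinsics']); c=(np.asarray(p)-E[:3,3])@E[:3,:3]; f,cx,cy,k=K(d)
    x=c[...,0]/-c[...,2]; y=-c[...,1]/-c[...,2]; s=1+k*(x*x+y*y); return np.stack([cx+f*x*s,cy+f*y*s],-1)
def save(n,img,s=1):
    cv2.imwrite('pics/'+n,cv2.resize(img[...,::-1],None,fx=s,fy=s,interpolation=cv2.INTER_CUBIC))
E
python3 - <<'E'
from h import *
a=[get(n) for n in('top','side','wrist')]
for d in a: print(K(d),np.round(d['extrinsics'],3).tolist())
save('top1.png',a[0]['color'],1.25);save('side1.png',a[1]['color'],1.25)
s=r.observe();print({k:np.round(v,3).tolist() for k,v in s.items()})
E
```

```text
(np.float64(502.7086966111716), 311.23102059673647, 196.4218342129987, -0.042638730753319296) [[-0.01, 0.984, -0.179, 0.323], [-1.0, -0.011, -0.006, -0.018], [-0.007, 0.179, 0.984, 1.211], [0.0, 0.0, 0.0, 1.0]]
(np.float64(383.34141179204204), 316.8639747143042, 197.83211547181992, -0.07633967773470807) [[-0.98, 0.132, -0.145, 0.376], [-0.196, -0.583, 0.789, 0.651], [0.02, 0.802, 0.597, 0.645], [0.0, 0.0, 0.0, 1.0]]
(np.float64(314.4046301195578), 315.87010980693043, 199.51926675225997, -0.015579999198146772) [[0.402, 0.882, 0.247, 0.319], [-0.916, 0.388, 0.107, -0.543], [-0.002, -0.269, 0.963, 0.383], [0.0, 0.0, 0.0, 1.0]]
{'time': 0.15, 'q': [-1.334, 0.528, 1.434, 0.0, 1.181, -0.179], 'dq': [0.001, -0.004, -0.004, 0.001, 0.001, -0.002], 'effort': [0.001, -44.043, -17.684, 0.063, 0.055, -0.0], 'eef_pos': [0.252, -0.571, 0.222], 'ee_rot': [[0.915, 0.403, -0.0], [0.403, -0.915, 0.002], [0.0, -0.002, -1.0]], 'contact_force': [-0.056, 0.197, 0.546], 'moment': [-0.077, 0.012, 0.035], 'grasp_force': 0.0, 'grip_width': 0.087}
```

View pics/top1.png

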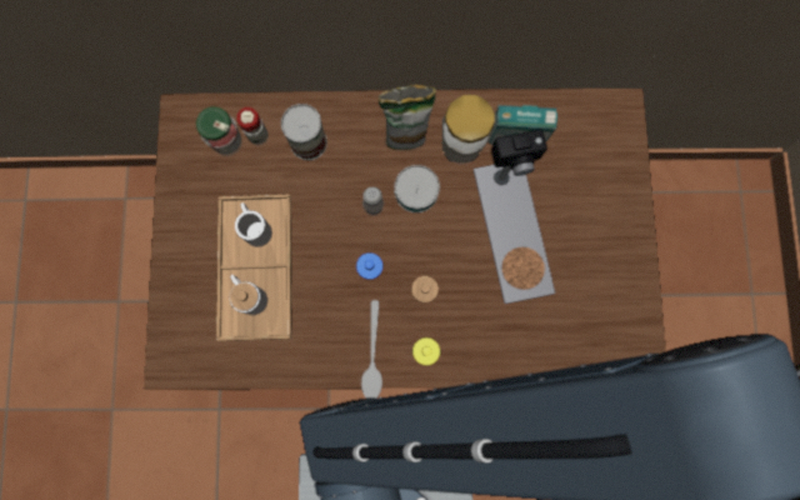

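View pics/side1.png

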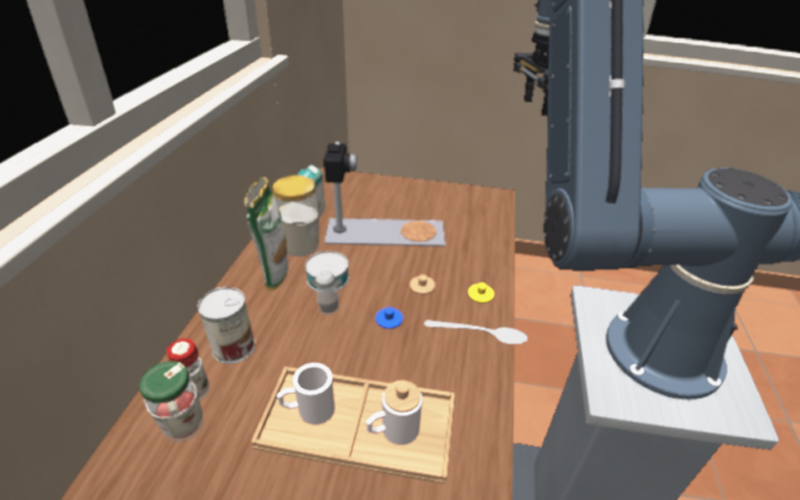

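Top view (800 px picture): three covers, blue (369,266), yellow (427,351) and wooden (425,289). The wooden one is meant, since blue and yellow are excluded. The open cup is at (250,225) with its dark mouth visible, and the closed one, with a knob, is at (244,296). The mat is at (523,268) and the lens at (524,168). In the side view the cover is at (422,284) and the open cup at (315,393).

Run:
```python
from h import *
t=load('top');s=load('side')
C=t['color']
crop=lambda u,v,w:cv2.resize(C[v-w:v+w,u-w:u+w],(380,380),interpolation=cv2.INTER_CUBIC)
save('crop1.png',np.hstack([crop(340,232,28),crop(200,190,35)]))
for n,d in(('top',t),('side',s)):
    P=cloud(d)
    def reg(u,v,w,zl,zh,name):
        u,v=int(u),int(v);Q=P[v-w:v+w,u-w:u+w].reshape(-1,3);Q=Q[(Q[:,2]>zl)&(Q[:,2]<zh)]
        if len(Q)<4:print(n,name,len(Q));return
        (c,R)=cv2.minEnclosingCircle(Q[:,:2].astype(np.float32));print(n,name,len(Q),'med',np.median(Q,0).round(4),'circ',np.round(c,4),round(R,4))
    c=lambda a,b:(a/1.25,b/1.25)
    L=dict(top=dict(lid=(425,289),cup=(250,225),cc=(244,296),mat=(523,268),lens=(522,160)),side=dict(lid=(422,284),cup=(315,390),cc=(402,410),mat=(419,231),lens=(345,160)))[n]
    reg(*c(*L['lid']),16,.006,.018,'disc');reg(*c(*L['lid']),16,.022,.04,'knob')
    reg(*c(*L['cup']),28,.079,.1,'rim');reg(*c(*L['cc']),28,.086,.096,'ccdisc');reg(*c(*L['cc']),28,.10,.12,'ccknob')
    reg(*c(*L['mat']),26,.004,.03,'mat');reg(*c(*L['lens']),25,.13,.25,'cam')
    tb=P[int(240):260,250:280].reshape(-1,3);print('table',np.nanmedian(tb,0).round(4))
```

```text
top disc 319 med [ 0.4563 -0.0779  0.0131] circ [ 0.4587 -0.0811] 0.046
top knob 46 med [ 0.4568 -0.0788  0.031 ] circ [ 0.4568 -0.079 ] 0.0089
top rim 200 med [0.57   0.2447 0.0865] circ [0.5702 0.2434] 0.0288
top ccdisc 355 med [0.4354 0.246  0.0924] circ [0.4375 0.2495] 0.028
top ccknob 59 med [0.4375 0.2487 0.1104] circ [0.4375 0.2495] 0.0093
top mat 2019 med [ 0.4986 -0.2675  0.0085] circ [ 0.5011 -0.2688] 0.0849
top cam 1170 med [ 0.6662 -0.2318  0.2079] circ [ 0.6852 -0.2292] 0.0554
table [0.4158 0.1028 0.0014]
side disc 185 med [ 0.4541 -0.0698  0.0112] circ [ 0.456  -0.0778] 0.0262
side knob 39 med [ 0.4566 -0.0745  0.0283] circ [ 0.457  -0.0756] 0.0101
side rim 325 med [0.5677 0.2507 0.0843] circ [0.5687 0.2457] 0.0286
side ccdisc 493 med [0.4353 0.2584 0.0912] circ [0.4364 0.2521] 0.027
side ccknob 90 med [0.4367 0.2538 0.1082] circ [0.4372 0.2513] 0.0091
side mat 813 med [ 0.4997 -0.2621  0.0066] circ [ 0.5031 -0.2684] 0.0815
side cam 631 med [ 0.6642 -0.2077  0.1928] circ [ 0.6803 -0.2142] 0.0622
table [ 6.098e-01  3.720e-02 -4.000e-04]
```

View pics/crop1.png

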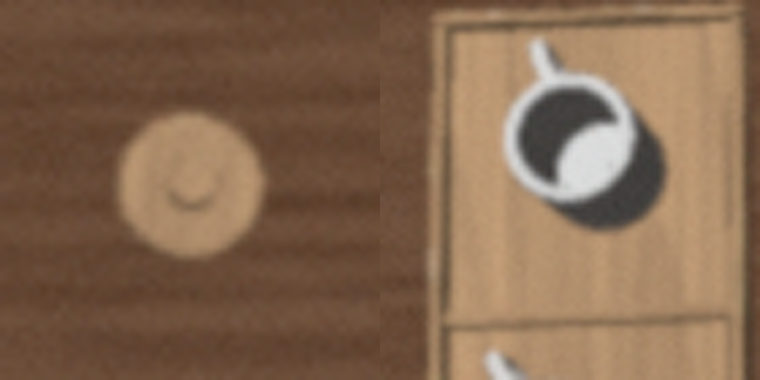

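Run:
```python
from h import *
t=load('top');s=load('side')
tip=plane(t,194.5,162.9,.050);c=np.array([.5695,.2445])
print('tip',tip.round(4),np.hypot(*(tip[:2]-c)),np.degrees(np.arctan2(*(tip[:2]-c)[::-1])))
for n,d in(('top',t),('side',s)):
    hsv=cv2.cvtColor(d['color'],cv2.COLOR_RGB2HSV);P=cloud(d)
    X,Y,Z=P[...,0],P[...,1],P[...,2]
    box=(X>.40)&(X<.78)&(Y<-.15)&(Y>-.36)&(Z<.03)
    m=box&(hsv[...,1]<60)&(hsv[...,2]>90)
    cork=box&(hsv[...,1]>60)&(hsv[...,0]<20)&(Z>.003)&(hsv[...,2]>120)
    for nm,mm,z in(('plate',m|cork,.006),('cork',cork,.009)):
        mm=cv2.morphologyEx(mm.astype(np.uint8),cv2.MORPH_OPEN,np.ones((3,3)))
        k,l,st,ce=cv2.connectedComponentsWithStats(mm);i=1+np.argmax(st[1:,4]);v,u=np.nonzero(l==i)
        Q=plane(d,u,v,z)[:,:2].astype(np.float32);rc=cv2.minAreaRect(Q)
        b=cv2.boxPoints(rc);e=b[1]-b[0] if np.hypot(*(b[1]-b[0]))>np.hypot(*(b[2]-b[1])) else b[2]-b[1]
        cc,R=cv2.minEnclosingCircle(Q)
        print(n,nm,len(Q),np.round(rc[0],4),np.round(rc[1],4),'axis',np.degrees(np.arctan2(e[1],e[0])),'mean',Q.mean(0).round(4),np.round(cc,4),round(R,4))
    # ear in cloud
    w=(hsv[...,1]<60)&(hsv[...,2]>120)&(Z>.03)&(Z<.075)&(np.hypot(X-c[0],Y-c[1])<.062)&(np.hypot(X-c[0],Y-c[1])>.038)
    Q=P[w];print(n,'ear',len(Q),Q.mean(0).round(4) if len(Q) else'', np.degrees(np.arctan2(Q[:,1].mean()-c[1],Q[:,0].mean()-c[0])))
```

```text
tip [0.6192 0.266  0.05  ] 0.054164722208911324 23.402202950198767
top plate 4270 [ 0.5722 -0.2551] [0.2769 0.1022] axis 10.732479 mean [ 0.5606 -0.2558] [ 0.5721 -0.2551] 0.1454
top cork 880 [ 0.4965 -0.2704] [0.0804 0.0781] axis 89.33065 mean [ 0.4964 -0.2702] [ 0.4962 -0.2697] 0.0414
top ear 25 [0.6112 0.2626 0.0614] 23.468516856630007
side plate 1898 [ 0.5695 -0.2501] [0.2755 0.1057] axis 10.7648 mean [ 0.5669 -0.2478] [ 0.5672 -0.2481] 0.1444
side cork 366 [ 0.4943 -0.2678] [0.0795 0.0823] axis -77.13819 mean [ 0.494  -0.2656] [ 0.4945 -0.2678] 0.0434
side ear 76 [0.6096 0.2664 0.0527] 28.668767443222357
```

The enlarged crop confirms it. Left is the plain wooden cover with its round knob, and right is the open cup with an empty dark mouth and its ear toward the upper left. Measured sizes match: knob r 9 mm, rim r 28.7 mm, ear tip 54 mm from the axis, plate 276x102 mm and mat r 41 mm.

```bash
cat >> h.py <<'E'
def go(x,y,z,yaw=None):
    s=r.observe(); R=np.array(s['ee_rot']); d=R.T@(np.array([x,y,z])-s['eef_pos'])/.8
    a=np.degrees(np.arctan2(R[1,0],R[0,0]))
    tw=0 if yaw is None else -((yaw-a+180)%360-180)/360
    print('t %.1f'%s['time'],'pos',np.round(s['eef_pos'],4),'yaw %.2f'%a,'F',np.round(s['contact_force'],1),'w %.4f'%s['grip_width'],'g',s['grasp_force'],'=> dx %.4f dy %.4f dz %.4f twist %.4f'%(*d,tw))
E
python3 -c "from h import *;go(.44,-.077,.17,25)"
```

```text
t 0.1 pos [ 0.2518 -0.5714  0.2218] yaw 23.77 F [-0.1  0.2  0.5] w 0.0868 g 0.0 => dx 0.4644 dy -0.4707 dz 0.0657 twist -0.0034
```

```bash
python3 -m handwheel '[{"dx":0.1,"dy":-0.1,"dz":0},{"dx":0.2,"dy":-0.2,"dz":0},{"dx":0.4644,"dy":-0.4707,"dz":0},{"dx":0.4644,"dy":-0.4707,"dz":0},{"dx":0.4644,"dy":-0.4707,"dz":0},{"dx":0.4644,"dy":-0.4707,"dz":0},{"dx":0.4644,"dy":-0.4707,"dz":0},{"dx":0.4644,"dy":-0.4707,"dz":0},{"dx":0.4644,"dy":-0.4707,"dz":0},{"dx":0.4644,"dy":-0.4707,"dz":0},{"dx":0.4644,"dy":-0.4707,"dz":0.0657,"twist":-0.0034},{"dx":0.4644,"dy":-0.4707,"dz":0.0657,"twist":-0.0034},{"dx":0.4644,"dy":-0.4707,"dz":0.0657,"twist":-0.0034},{"dx":0.4644,"dy":-0.4707,"dz":0.0657,"twist":-0.0034},{"dx":0.4644,"dy":-0.4707,"dz":0.0657,"twist":-0.0034},{"dx":0.4644,"dy":-0.4707,"dz":0.0657,"twist":-0.0034},{"dx":0.4644,"dy":-0.4707,"dz":0.0657,"twist":-0.0034},{"dx":0.4644,"dy":-0.4707,"dz":0.0657,"twist":-0.0034}]' -1
python3 - <<'E'
from h import *
d=get('wrist');go(.457,-.077,.12,25);save('w1.png',d['color'])
print(proj(d,np.array([[.457,-.077,.03],[.457,-.077,.012]])))
E
```

```text
t 0.2 pos [ 0.2518 -0.5715  0.2219] yaw 23.77 F [ 0.   0.3 -0.4] w 0.0869 g 0.0 => dx 0.4838 dy -0.4622 dz 0.1281 twist -0.0034
[[-106.7619999  -253.69555437]
 [ -83.28962147 -233.76451018]]invalid input
```

View pics/w1.png

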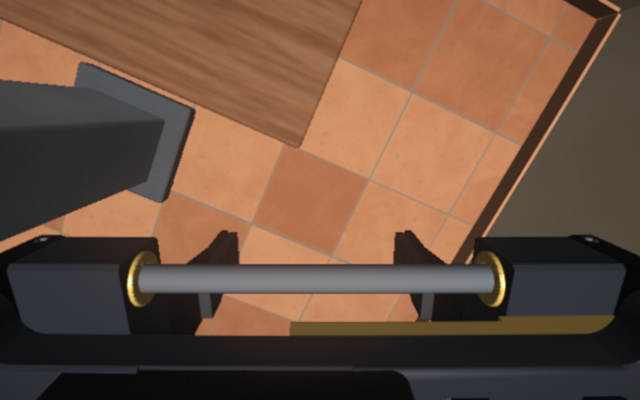

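The arm hasn't moved, so the wrist picture shows only the fingers and the floor beyond the table corner at (300,145). The call was refused, perhaps because every row needs all four numbers.

```bash
python3 -m handwheel '[{"dx":0.1,"dy":-0.1,"dz":0,"twist":0},{"dx":0.2,"dy":-0.2,"dz":0,"twist":0},{"dx":0.4644,"dy":-0.4707,"dz":0,"twist":0},{"dx":0.4644,"dy":-0.4707,"dz":0,"twist":0},{"dx":0.4644,"dy":-0.4707,"dz":0,"twist":0},{"dx":0.4644,"dy":-0.4707,"dz":0,"twist":0},{"dx":0.4644,"dy":-0.4707,"dz":0,"twist":0},{"dx":0.4644,"dy":-0.4707,"dz":0,"twist":0},{"dx":0.4644,"dy":-0.4707,"dz":0,"twist":0},{"dx":0.4644,"dy":-0.4707,"dz":0,"twist":0},{"dx":0.4644,"dy":-0.4707,"dz":0.0657,"twist":-0.0034},{"dx":0.4644,"dy":-0.4707,"dz":0.0657,"twist":-0.0034},{"dx":0.4644,"dy":-0.4707,"dz":0.0657,"twist":-0.0034},{"dx":0.4644,"dy":-0.4707,"dz":0.0657,"twist":-0.0034},{"dx":0.4644,"dy":-0.4707,"dz":0.0657,"twist":-0.0034},{"dx":0.4644,"dy":-0.4707,"dz":0.0657,"twist":-0.0034}]' -1
python3 - <<'E'
from h import *
d=get('wrist');go(.457,-.077,.12,25)
print(proj(d,np.array([[.457,-.077,.03],[.457,-.077,.012]])))
E
```

```text
time: 1.8
eef_pos: [0.4408, -0.0791, 0.171]
ee_rot: [[0.907, 0.421, 0.002], [0.421, -0.907, -0.001], [0.002, 0.002, -1.0]]
contact_force: [-0.5, -0.3, -1.1]
grip_width: 0.0869
grasp_force: 0.0
t 1.9 pos [ 0.4406 -0.0789  0.1709] yaw 24.88 F [0.2 0.4 0.4] w 0.0872 g 0.0 => dx 0.0194 dy 0.0064 dz 0.0637 twist -0.0003
[[319.76468106 172.65875915]
 [319.51783404 169.42670201]]
```

Run:
```python
from h import *
d=load('wrist');P=cloud(d)
near=np.hypot(P[...,0]-.457,P[...,1]+.077)<.04
for a,b in((.007,.018),(.023,.04)):
    Q=P[near&(P[...,2]>a)&(P[...,2]<b)];c,R=cv2.minEnclosingCircle(Q[:,:2].astype(np.float32));print(len(Q),Q.mean(0).round(4),np.round(c,4),round(R,4))
# top face of knob by plane: colour mask of disc
m=(near&(P[...,2]>.007)).astype(np.uint8);cs,_=cv2.findContours(m,0,1);k=max(cs,key=cv2.contourArea)[:,0]
Q=plane(d,k[:,0],k[:,1],.012)[:,:2].astype(np.float32);print(cv2.minEnclosingCircle(Q))
save('w2.png',d['color'][60:320,180:460],2)
```

```text
1563 [ 0.4572 -0.0793  0.0114] [ 0.4561 -0.0798] 0.0255
256 [ 0.4567 -0.0795  0.0291] [ 0.4563 -0.0798] 0.009
((0.19765503704547882, -0.21193648874759674), 0.27124497294425964)
```

View pics/w2.png

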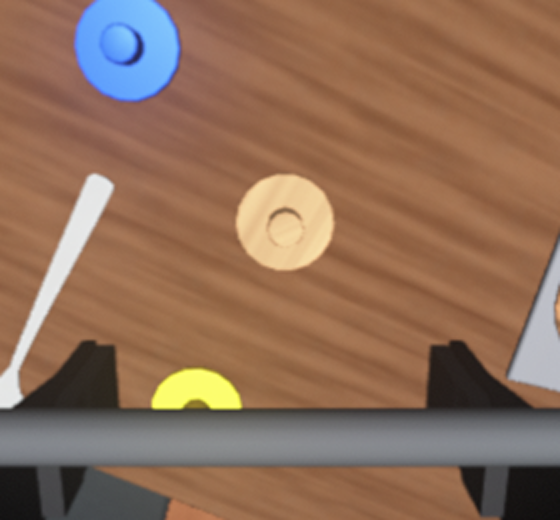

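The wooden cover is at crop (285,222), with the blue one at (128,45) and the yellow at (196,390), both off the fingers' line. Knob centre is (0.4564,-0.0797), r 9 mm, top at 29–30 mm, which agrees with the top camera.

```bash
python3 -c "from h import *;go(.4564,-.0796,.015,25)"
```

```text
t 1.9 pos [ 0.4406 -0.0789  0.1709] yaw 24.88 F [0.2 0.4 0.4] w 0.0872 g 0.0 => dx 0.0172 dy 0.0088 dz 0.1949 twist -0.0003
```

```bash
python3 -m handwheel '[{"dx":0.0172,"dy":0.0088,"dz":0.03,"twist":0},{"dx":0.0172,"dy":0.0088,"dz":0.08,"twist":0},{"dx":0.0172,"dy":0.0088,"dz":0.12,"twist":0},{"dx":0.0172,"dy":0.0088,"dz":0.15,"twist":0},{"dx":0.0172,"dy":0.0088,"dz":0.17,"twist":0},{"dx":0.0172,"dy":0.0088,"dz":0.18,"twist":0},{"dx":0.0172,"dy":0.0088,"dz":0.188,"twist":0},{"dx":0.0172,"dy":0.0088,"dz":0.192,"twist":0},{"dx":0.0172,"dy":0.0088,"dz":0.1945,"twist":0},{"dx":0.0172,"dy":0.0088,"dz":0.1945,"twist":0}]' -0.1
python3 -c "from h import *;go(.4564,-.0796,.015,25)"
```

```text
time: 2.85
eef_pos: [0.4559, -0.0784, 0.0148]
ee_rot: [[0.906, 0.422, 0.001], [0.422, -0.906, -0.0], [0.001, 0.001, -1.0]]
contact_force: [-0.1, -0.4, 0.0]
grip_width: 0.0476
grasp_force: 0.0
t 2.9 pos [ 0.4559 -0.0784  0.0148] yaw 24.99 F [-0.1 -0.4  0. ] w 0.0476 g 0.0 => dx -0.0001 dy 0.0017 dz -0.0002 twist -0.0000
```

Centre by 1 mm, then close.

```bash
python3 -m handwheel '[{"dx":0,"dy":0.0016,"dz":0,"twist":0},{"dx":0,"dy":0.0016,"dz":0,"twist":0},{"dx":0,"dy":0.0016,"dz":0,"twist":0},{"dx":0,"dy":0.0016,"dz":0,"twist":0},{"dx":0,"dy":0.0016,"dz":0,"twist":0},{"dx":0,"dy":0.0016,"dz":0,"twist":0},{"dx":0,"dy":0.0016,"dz":0,"twist":0},{"dx":0,"dy":0.0016,"dz":0,"twist":0},{"dx":0,"dy":0.0016,"dz":0,"twist":0},{"dx":0,"dy":0.0016,"dz":0,"twist":0}]' 1
python3 -c "from h import *;go(.4564,-.0796,.17,25)"
```

```text
time: 3.85
eef_pos: [0.4562, -0.0794, 0.0145]
ee_rot: [[0.906, 0.422, 0.0], [0.422, -0.906, -0.0], [0.0, 0.0, -1.0]]
contact_force: [-0.5, -0.6, 2.3]
grip_width: 0.0168
grasp_force: 30.0
t 3.9 pos [ 0.4562 -0.0794  0.0145] yaw 24.99 F [-0.5 -0.6  2.3] w 0.0168 g 30.00043657317292 => dx 0.0001 dy 0.0004 dz -0.1944 twist -0.0000
```

```bash
python3 -m handwheel '[{"dx":0,"dy":0,"dz":-0.02,"twist":0},{"dx":0,"dy":0,"dz":-0.06,"twist":0},{"dx":0,"dy":0,"dz":-0.12,"twist":0},{"dx":0,"dy":0,"dz":-0.18,"twist":0},{"dx":0,"dy":0,"dz":-0.23,"twist":0},{"dx":0,"dy":0,"dz":-0.23,"twist":0}]' 1
python3 -c "from h import *;go(.515,.22,.20,25)"
```

```text
time: 4.45
eef_pos: [0.4595, -0.0806, 0.2033]
ee_rot: [[0.906, 0.423, 0.011], [0.423, -0.906, -0.005], [0.008, 0.009, -1.0]]
contact_force: [0.6, 0.0, -1.0]
grip_width: 0.0171
grasp_force: 30.0
t 4.5 pos [ 0.4595 -0.0806  0.2033] yaw 25.01 F [ 0.6  0.  -1. ] w 0.0171 g 30.00002014276106 => dx 0.2217 dy -0.3113 dz 0.0030 twist 0.0000
```

```bash
python3 -m handwheel '[{"dx":0.02,"dy":-0.03,"dz":0,"twist":0},{"dx":0.05,"dy":-0.07,"dz":0,"twist":0},{"dx":0.09,"dy":-0.12,"dz":0,"twist":0},{"dx":0.13,"dy":-0.175,"dz":0,"twist":0},{"dx":0.17,"dy":-0.23,"dz":0,"twist":0},{"dx":0.2,"dy":-0.275,"dz":0,"twist":0},{"dx":0.22,"dy":-0.3,"dz":0,"twist":0},{"dx":0.225,"dy":-0.308,"dz":0,"twist":0},{"dx":0.225,"dy":-0.308,"dz":0,"twist":0},{"dx":0.225,"dy":-0.308,"dz":0,"twist":0},{"dx":0.225,"dy":-0.308,"dz":0,"twist":0},{"dx":0.225,"dy":-0.308,"dz":0,"twist":0}]' 1
python3 - <<'E'
from h import *
d=get('wrist');go(.57,.2445,.2,25);P=cloud(d)
c=np.array([.5695,.2445]);rr=np.hypot(P[...,0]-c[0],P[...,1]-c[1])
m=(rr<.04)&(P[...,2]>.078)&(P[...,2]<.092);Q=P[m];print('rim',len(Q),Q.mean(0).round(4),cv2.minEnclosingCircle(Q[:,:2].astype(np.float32)))
v,u=np.nonzero(m);Q=plane(d,u,v,.086)[:,:2].astype(np.float32)
h=cv2.convexHull(Q);print(cv2.minEnclosingCircle(Q),cv2.fitEllipse(h))
m=(rr<.062)&(rr>.036)&(P[...,2]>.025)&(P[...,2]<.075);Q=P[m];print('ear',len(Q),Q.mean(0).round(4))
if len(Q):
  f=Q[np.argsort(-rr[m])[:15]];print(f.mean(0))
save('w3.png',d['color'])
E
```

```text
time: 5.65
eef_pos: [0.5151, 0.2186, 0.1983]
ee_rot: [[0.907, 0.421, -0.001], [0.421, -0.907, -0.0], [-0.001, 0.0, -1.0]]
contact_force: [-0.4, -0.8, -0.6]
grip_width: 0.0167
grasp_force: 30.0
t 5.7 pos [0.5152 0.2188 0.1984] yaw 24.88 F [ 0.1  0.1 -0.5] w 0.0165 g 29.999875710345805 => dx 0.0756 dy -0.0003 dz -0.0020 twist -0.0003
rim 1363 [0.57   0.2435 0.0848] ((0.5695174336433411, 0.24328011274337769), 0.028040137141942978)
((0.5696054100990295, 0.24335472285747528), 0.027699746191501617) ((0.569697380065918, 0.2432948350906372), (0.05478402227163315, 0.055020708590745926), 35.871395111083984)
ear 170 [0.6103 0.2616 0.0652]
[0.61750311 0.26514247 0.05978566]
```

View pics/w3.png

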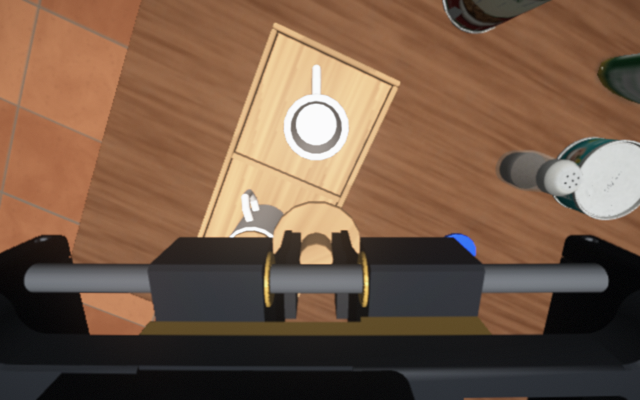

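The cup with its ear is at (316,125) and the held cover at (316,240), level between the fingers. The closed cup is at (250,225). I'll check the cover's centre in the hand with the same camera, so that the calibration bias cancels.

Run:
```python
from h import *
from scipy.optimize import least_squares
d=load('wrist');P=cloud(d);s=r.observe();t=np.array(s['eef_pos']);R=np.array(s['ee_rot'])
hsv=cv2.cvtColor(d['color'],cv2.COLOR_RGB2HSV)
m=((hsv[...,1]>50)&(abs(P[...,2]-(t[2]-.003))<.012)&(np.hypot(P[...,0]-t[0],P[...,1]-t[1])<.04)).astype(np.uint8)
v,u=np.nonzero(m);print(len(v),np.median(P[m>0][:,2]),u.min(),u.max(),v.min(),v.max())
k=max(cv2.findContours(m,0,1)[0],key=cv2.contourArea)[:,0]
k=k[k[:,1]<232];z=t[2]-.0028
Q=(plane(d,k[:,0],k[:,1],z)-t)@R
f=least_squares(lambda p:np.hypot(Q[:,0]-p[0],Q[:,1]-p[1])-p[2],[0,0,.0255],loss='soft_l1',f_scale=.001);print('lid in tool',f.x.round(4))
g=least_squares(lambda p:np.hypot(Q[:,0]-p[0],Q[:,1]-p[1])-.0255,[0,0],loss='soft_l1',f_scale=.001);print(g.x.round(4))
```

```text
2839 0.19529537706409392 272 359 201 253
lid in tool [0.0015 0.0007 0.0243]
[0.0001 0.0007]
```

```bash
python3 -c "from h import *;go(.569,.2438,.107,24.6)"
```

```text
t 5.7 pos [0.5152 0.2188 0.1984] yaw 24.88 F [ 0.1  0.1 -0.5] w 0.0165 g 29.999875710345805 => dx 0.0742 dy -0.0000 dz 0.1143 twist 0.0008
```

```bash
python3 -m handwheel '[{"dx":0.02,"dy":0,"dz":0,"twist":0},{"dx":0.05,"dy":0,"dz":0,"twist":0},{"dx":0.07,"dy":0,"dz":0,"twist":0},{"dx":0.0742,"dy":0,"dz":0.01,"twist":0},{"dx":0.0742,"dy":0,"dz":0.04,"twist":0},{"dx":0.0742,"dy":0,"dz":0.07,"twist":0},{"dx":0.0742,"dy":0,"dz":0.095,"twist":0},{"dx":0.0742,"dy":0,"dz":0.11,"twist":0},{"dx":0.0742,"dy":0,"dz":0.1143,"twist":0},{"dx":0.0742,"dy":0,"dz":0.1143,"twist":0},{"dx":0.0742,"dy":0,"dz":0.1143,"twist":0},{"dx":0.0742,"dy":0,"dz":0.1143,"twist":0}]' 1
python3 -c "from h import *;go(.569,.2438,.095,24.6)"
```

```text
time: 6.9
eef_pos: [0.5698, 0.2453, 0.1081]
ee_rot: [[0.906, 0.422, 0.002], [0.422, -0.906, 0.001], [0.002, 0.0, -1.0]]
contact_force: [-0.4, -0.9, -0.1]
grip_width: 0.0169
grasp_force: 30.0
t 6.9 pos [0.5698 0.2453 0.1081] yaw 24.99 F [-0.4 -0.9 -0.1] w 0.0169 g 29.99990811687894 => dx -0.0017 dy 0.0013 dz 0.0164 twist 0.0011
```

```bash
python3 -m handwheel '[{"dx":-0.0015,"dy":0.001,"dz":0,"twist":0},{"dx":-0.0015,"dy":0.001,"dz":0.002,"twist":0},{"dx":-0.0015,"dy":0.001,"dz":0.004,"twist":0},{"dx":-0.0015,"dy":0.001,"dz":0.006,"twist":0},{"dx":-0.0015,"dy":0.001,"dz":0.008,"twist":0},{"dx":-0.0015,"dy":0.001,"dz":0.01,"twist":0},{"dx":-0.0015,"dy":0.001,"dz":0.01,"twist":0}]' 1
python3 -c "from h import *;go(.569,.2438,.095,24.6)"
```

```text
time: 7.6
eef_pos: [0.568, 0.2438, 0.0986]
ee_rot: [[0.906, 0.422, -0.001], [0.422, -0.906, -0.0], [-0.001, -0.0, -1.0]]
contact_force: [0.6, 1.1, 0.2]
grip_width: 0.0168
grasp_force: 30.0
t 7.6 pos [0.568  0.2438 0.0986] yaw 24.99 F [0.6 1.1 0.2] w 0.0168 g 29.999932411301415 => dx 0.0011 dy 0.0005 dz 0.0044 twist 0.0011
```

```bash
python3 -m handwheel '[{"dx":0,"dy":0,"dz":0.001,"twist":0},{"dx":0,"dy":0,"dz":0.002,"twist":0},{"dx":0,"dy":0,"dz":0.003,"twist":0},{"dx":0,"dy":0,"dz":0.004,"twist":0},{"dx":0,"dy":0,"dz":0.0045,"twist":0},{"dx":0,"dy":0,"dz":0.0045,"twist":0},{"dx":0,"dy":0,"dz":0.0045,"twist":0}]' 1
python3 -c "from h import *;go(.569,.2438,.095,24.6)"
```

```text
time: 8.3
eef_pos: [0.5683, 0.2439, 0.0953]
ee_rot: [[0.906, 0.422, -0.0], [0.422, -0.906, 0.0], [0.0, -0.0, -1.0]]
contact_force: [-0.7, -0.3, -0.1]
grip_width: 0.0171
grasp_force: 30.0
t 8.3 pos [0.5683 0.2439 0.0953] yaw 24.99 F [-0.7 -0.3 -0.1] w 0.0171 g 29.99997967563104 => dx 0.0008 dy 0.0005 dz 0.0004 twist 0.0011
```

```bash
python3 -m handwheel '[{"dx":0,"dy":0,"dz":0.001,"twist":0},{"dx":0,"dy":0,"dz":0.002,"twist":0},{"dx":0,"dy":0,"dz":0.002,"twist":0},{"dx":0,"dy":0,"dz":0.002,"twist":0}]' 1
python3 -c "from h import *;go(.569,.2438,.095,24.6)"
```

```text
time: 8.7
eef_pos: [0.5684, 0.2439, 0.0945]
ee_rot: [[0.906, 0.423, 0.001], [0.423, -0.906, 0.0], [0.001, 0.0, -1.0]]
contact_force: [0.0, -0.8, 5.4]
grip_width: 0.0169
grasp_force: 30.0
t 8.7 pos [0.5684 0.2439 0.0945] yaw 24.99 F [ 0.  -0.8  5.4] w 0.0169 g 30.00098610689747 => dx 0.0006 dy 0.0004 dz -0.0007 twist 0.0011
```

Contact at 5 N at exactly the seated height, so I'll release, rise, and look.

```bash
python3 -m handwheel '[{"dx":0,"dy":0,"dz":0,"twist":0},{"dx":0,"dy":0,"dz":0,"twist":0},{"dx":0,"dy":0,"dz":0,"twist":0},{"dx":0,"dy":0,"dz":0,"twist":0},{"dx":0,"dy":0,"dz":0,"twist":0},{"dx":0,"dy":0,"dz":-0.02,"twist":0},{"dx":0,"dy":0,"dz":-0.06,"twist":0},{"dx":0,"dy":0,"dz":-0.1,"twist":0},{"dx":-0.03,"dy":0,"dz":-0.14,"twist":0},{"dx":-0.06,"dy":0,"dz":-0.14,"twist":0},{"dx":-0.07,"dy":0,"dz":-0.14,"twist":0},{"dx":-0.07,"dy":0,"dz":-0.14,"twist":0},{"dx":-0.07,"dy":0,"dz":-0.14,"twist":0}]' -1
python3 - <<'E'
from h import *
d=get('wrist');go(.57,.2435,.2,24.5);P=cloud(d)
c=np.array([.5697,.2434]);rr=np.hypot(P[...,0]-c[0],P[...,1]-c[1])
for nm,a,b,R in(('knob',.10,.12,.04),('disc',.087,.098,.04)):
    m=(rr<R)&(P[...,2]>a)&(P[...,2]<b);Q=P[m];A=np.c_[Q[:,:2]-c,np.ones(len(Q))];f=np.linalg.lstsq(A,Q[:,2],rcond=None)[0]
    print(nm,len(Q),Q.mean(0).round(4),[np.round(x,4) for x in cv2.minEnclosingCircle(Q[:,:2].astype(np.float32))],'slope',f.round(4))
m=(rr<.03)&(P[...,2]>.065)&(P[...,2]<.0885);Q=P[m];print('rim',len(Q),[np.round(x,4) for x in cv2.minEnclosingCircle(Q[:,:2].astype(np.float32))] if len(Q) else '')
m=(rr<.062)&(rr>.036)&(P[...,2]>.025)&(P[...,2]<.075);Q=P[m];print('ear',Q.mean(0).round(4))
s=get('side');save('s2.png',np.hstack([s['color'][270:370,200:340],cv2.resize(d['color'][40:240,220:420],(100,100))]),3)
E
```

```text
time: 10.0
eef_pos: [0.5181, 0.2204, 0.2052]
ee_rot: [[0.906, 0.422, 0.0], [0.422, -0.906, 0.0], [0.0, -0.0, -1.0]]
contact_force: [0.8, -0.1, -0.5]
grip_width: 0.0869
grasp_force: 0.0
t 10.1 pos [0.5184 0.2204 0.2051] yaw 24.98 F [-0.1 -0.5 -0.9] w 0.0866 g 0.0 => dx 0.0707 dy 0.0011 dz 0.0064 twist 0.0013
knob 384 [0.5686 0.2434 0.1091] [array([0.5679, 0.2428]), np.float64(0.0086)] slope [-0.0236 -0.0384  0.1091]
disc 2354 [0.5691 0.2436 0.0914] [array([0.5691, 0.2433]), np.float64(0.026)] slope [-0.0019 -0.0005  0.0914]
rim 447 [array([0.5704, 0.2444]), np.float64(0.0291)]
ear [0.6098 0.2619 0.0653]
```

View pics/s2.png

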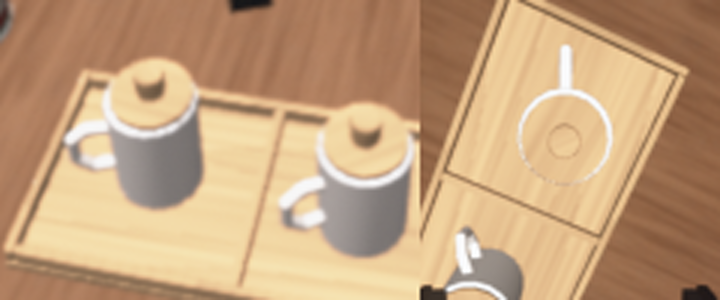

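The side crop shows the cover flat on the cup at (150,90), like its neighbour at (365,140). The disc top is at 91.4 mm (92 expected) with a slope of 0.002, so it is seated and level. Next is the body grasp at 64 mm above the underside (TCP z 0.051), which leaves 11 mm from palm to knob.

```bash
python3 -m handwheel '[{"dx":0.03,"dy":0.0005,"dz":0,"twist":0.001},{"dx":0.06,"dy":0.001,"dz":0,"twist":0.001},{"dx":0.0705,"dy":0.001,"dz":0,"twist":0.001},{"dx":0.0705,"dy":0.001,"dz":0,"twist":0.001},{"dx":0.0705,"dy":0.001,"dz":0,"twist":0.001},{"dx":0.0705,"dy":0.001,"dz":0.03,"twist":0.001},{"dx":0.0705,"dy":0.001,"dz":0.06,"twist":0.001},{"dx":0.0705,"dy":0.001,"dz":0.09,"twist":0.001},{"dx":0.0705,"dy":0.001,"dz":0.09,"twist":0.001},{"dx":0.0705,"dy":0.001,"dz":0.09,"twist":0.001}]' -1
python3 -c "from h import *;go(.5697,.2435,.051,24.5)"
```

```text
time: 11.1
eef_pos: [0.5682, 0.2431, 0.1338]
ee_rot: [[0.909, 0.417, -0.001], [0.417, -0.909, -0.0], [-0.001, -0.0, -1.0]]
contact_force: [-0.4, 0.0, -0.0]
grip_width: 0.0872
grasp_force: 0.0
t 11.1 pos [0.5682 0.2431 0.1338] yaw 24.62 F [-0.4  0.  -0. ] w 0.0872 g 0.0 => dx 0.0021 dy 0.0003 dz 0.1036 twist 0.0003
```

```bash
python3 -m handwheel '[{"dx":0.0015,"dy":0.0003,"dz":0.02,"twist":0},{"dx":0.0015,"dy":0.0003,"dz":0.04,"twist":0},{"dx":0.0015,"dy":0.0003,"dz":0.06,"twist":0},{"dx":0.0015,"dy":0.0003,"dz":0.08,"twist":0},{"dx":0.0015,"dy":0.0003,"dz":0.095,"twist":0},{"dx":0.0015,"dy":0.0003,"dz":0.1035,"twist":0},{"dx":0.0015,"dy":0.0003,"dz":0.1035,"twist":0},{"dx":0.0015,"dy":0.0003,"dz":0.1035,"twist":0},{"dx":0.0015,"dy":0.0003,"dz":0.1035,"twist":0}]' -1
python3 -c "from h import *;go(.5697,.2435,.051,24.5)"
```

```text
time: 12.0
eef_pos: [0.5708, 0.2438, 0.0518]
ee_rot: [[0.909, 0.417, 0.002], [0.417, -0.909, 0.0], [0.002, 0.0, -1.0]]
contact_force: [0.1, 0.4, -0.6]
grip_width: 0.0871
grasp_force: 0.0
t 12.0 pos [0.5708 0.2438 0.0518] yaw 24.63 F [ 0.1  0.4 -0.6] w 0.0871 g 0.0 => dx -0.0014 dy -0.0003 dz 0.0011 twist 0.0004
```

```bash
python3 -m handwheel '[{"dx":-0.001,"dy":0,"dz":0,"twist":0},{"dx":-0.001,"dy":0,"dz":0,"twist":0},{"dx":-0.001,"dy":0,"dz":0,"twist":0},{"dx":-0.001,"dy":0,"dz":0,"twist":0},{"dx":-0.001,"dy":0,"dz":0,"twist":0},{"dx":-0.001,"dy":0,"dz":0,"twist":0},{"dx":-0.001,"dy":0,"dz":0,"twist":0},{"dx":-0.001,"dy":0,"dz":0,"twist":0},{"dx":-0.001,"dy":0,"dz":0,"twist":0},{"dx":-0.001,"dy":0,"dz":0,"twist":0}]' 1
python3 - <<'E'
from h import *
go(.5697,.2435,.25,24.5)
d=get('side')
P=cloud(d);m=(np.hypot(P[...,0]-.57,P[...,1]-.2435)<.03)&(P[...,2]>.086)
print(P[m].mean(0))
E
```

```text
time: 13.0
eef_pos: [0.5693, 0.2434, 0.051]
ee_rot: [[0.909, 0.417, -0.0], [0.417, -0.909, 0.0], [-0.0, -0.0, -1.0]]
contact_force: [-1.4, 1.1, 1.4]
grip_width: 0.056
grasp_force: 30.0
t 13.0 pos [0.5693 0.2434 0.051 ] yaw 24.63 F [-1.4  1.1  1.4] w 0.0560 g 29.990107752528274 => dx 0.0005 dy 0.0001 dz -0.2487 twist 0.0004
[0.57859408 0.24377188 0.34927335]
```

Gripped at a width of 56.0 mm, which matches the cup's diameter. I'll lift gently.

```bash
python3 -m handwheel '[{"dx":0,"dy":0,"dz":-0.003,"twist":0},{"dx":0,"dy":0,"dz":-0.01,"twist":0},{"dx":0,"dy":0,"dz":-0.022,"twist":0},{"dx":0,"dy":0,"dz":-0.04,"twist":0},{"dx":0,"dy":0,"dz":-0.06,"twist":0},{"dx":0,"dy":0,"dz":-0.08,"twist":0},{"dx":0,"dy":0,"dz":-0.1,"twist":0},{"dx":0,"dy":0,"dz":-0.12,"twist":0},{"dx":0,"dy":0,"dz":-0.14,"twist":0},{"dx":0,"dy":0,"dz":-0.16,"twist":0},{"dx":0,"dy":0,"dz":-0.178,"twist":0},{"dx":0,"dy":0,"dz":-0.19,"twist":0},{"dx":0,"dy":0,"dz":-0.197,"twist":0},{"dx":0,"dy":0,"dz":-0.2,"twist":0},{"dx":0,"dy":0,"dz":-0.2,"twist":0},{"dx":0,"dy":0,"dz":-0.2,"twist":0}]' 1
python3 -c "from h import *;go(.4955,-.269,.211,10.9)"
```

```text
time: 14.65
eef_pos: [0.5689, 0.2431, 0.2102]
ee_rot: [[0.909, 0.417, -0.002], [0.417, -0.909, -0.0], [-0.002, -0.0, -1.0]]
contact_force: [-0.1, -1.4, -4.0]
grip_width: 0.056
grasp_force: 30.0
t 14.7 pos [0.5689 0.2431 0.2102] yaw 24.63 F [-0.1 -1.4 -4. ] w 0.0560 g 29.98515530487566 => dx -0.3501 dy 0.5437 dz -0.0006 twist 0.0381
```

```bash
python3 -m handwheel '[{"dx":-0.0035,"dy":0.0054,"dz":0,"twist":0},{"dx":-0.0105,"dy":0.0163,"dz":0,"twist":0.001},{"dx":-0.021,"dy":0.0326,"dz":0,"twist":0.002},{"dx":-0.035,"dy":0.0544,"dz":0,"twist":0.004},{"dx":-0.056,"dy":0.087,"dz":0,"twist":0.006},{"dx":-0.077,"dy":0.1196,"dz":0,"twist":0.008},{"dx":-0.098,"dy":0.1522,"dz":0,"twist":0.011},{"dx":-0.119,"dy":0.1848,"dz":0,"twist":0.014},{"dx":-0.14,"dy":0.2175,"dz":0,"twist":0.017},{"dx":-0.161,"dy":0.25,"dz":0,"twist":0.02},{"dx":-0.182,"dy":0.2827,"dz":0,"twist":0.023},{"dx":-0.203,"dy":0.3153,"dz":0,"twist":0.026},{"dx":-0.224,"dy":0.348,"dz":0,"twist":0.029},{"dx":-0.245,"dy":0.3806,"dz":0,"twist":0.032},{"dx":-0.2626,"dy":0.4078,"dz":0,"twist":0.034},{"dx":-0.2766,"dy":0.4295,"dz":0,"twist":0.036},{"dx":-0.287,"dy":0.4458,"dz":0,"twist":0.0375},{"dx":-0.294,"dy":0.4567,"dz":0,"twist":0.0381},{"dx":-0.2976,"dy":0.4621,"dz":0,"twist":0.0381},{"dx":-0.2976,"dy":0.4621,"dz":0,"twist":0.0381}]' 1
python3 - <<'E'
from h import *
go(.4955,-.269,.186,10.9)
d=get('wrist');P=cloud(d);hsv=cv2.cvtColor(d['color'],cv2.COLOR_RGB2HSV)
X,Y,Z=P[...,0],P[...,1],P[...,2]
cork=((np.hypot(X-.4955,Y+.269)<.06)&(Z>.003)&(Z<.03)&(hsv[...,1]>70)&(hsv[...,0]<22)).astype(np.uint8)
v,u=np.nonzero(cork)
if len(v):
  Q=plane(d,u,v,.009)[:,:2].astype(np.float32);print('cork',len(Q),cv2.minEnclosingCircle(Q))
m=(X>.4)&(X<.8)&(Y<-.12)&(Y>-.38)&(Z<.02)&(((hsv[...,1]<60)&(hsv[...,2]>80))|(cork>0))
mm=cv2.morphologyEx(m.astype(np.uint8),cv2.MORPH_OPEN,np.ones((3,3)));v,u=np.nonzero(mm)
if len(v):print('plate',len(v),cv2.minAreaRect(plane(d,u,v,.006)[:,:2].astype(np.float32)))
save('w4.png',d['color'])
E
```

```text
time: 16.65
eef_pos: [0.5069, -0.1923, 0.2109]
ee_rot: [[0.982, 0.189, -0.0], [0.189, -0.982, 0.0], [0.0, -0.0, -1.0]]
contact_force: [-0.3, -0.7, -3.4]
grip_width: 0.0559
grasp_force: 30.0
t 16.6 pos [ 0.5069 -0.1923  0.2109] yaw 10.88 F [-0.3 -0.7 -3.4] w 0.0559 g 29.9861211681673 => dx -0.0321 dy 0.0915 dz 0.0312 twist -0.0000
cork 3363 ((0.4953038990497589, -0.2710712254047394), 0.041469838470220566)
plate 18470 ((0.5700436234474182, -0.2566676139831543), (0.26975151896476746, 0.10013293474912643), 10.714380264282227)
```

View pics/w4.png

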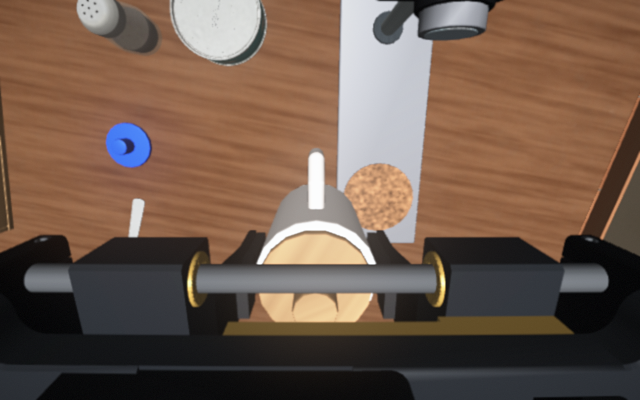

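Wrist view: the covered cup is held with the lid level at (316,275) and its ear pointing straight along tool x at (316,180). The mat is at (378,196) and the camera at (452,20). The mat centre is (0.4955,-0.2705) from two agreeing cameras, and the plate axis is 10.7°.

```bash
python3 -m handwheel '[{"dx":-0.001,"dy":0.004,"dz":0.001,"twist":0},{"dx":-0.004,"dy":0.012,"dz":0.004,"twist":0},{"dx":-0.009,"dy":0.026,"dz":0.009,"twist":0},{"dx":-0.015,"dy":0.043,"dz":0.015,"twist":0},{"dx":-0.021,"dy":0.06,"dz":0.02,"twist":0},{"dx":-0.026,"dy":0.076,"dz":0.026,"twist":0},{"dx":-0.03,"dy":0.087,"dz":0.03,"twist":0},{"dx":-0.032,"dy":0.092,"dz":0.032,"twist":0},{"dx":-0.0325,"dy":0.0935,"dz":0.0325,"twist":0},{"dx":-0.0325,"dy":0.0935,"dz":0.0325,"twist":0},{"dx":-0.0325,"dy":0.0935,"dz":0.0325,"twist":0},{"dx":-0.0325,"dy":0.0935,"dz":0.0325,"twist":0},{"dx":-0.0325,"dy":0.0935,"dz":0.0325,"twist":0}]' 1
python3 - <<'E'
from h import *
go(.4955,-.2705,.185,10.9)
d=get('side');t=get('top');w=get('wrist')
for n,q in(('side',d),('top',t),('wrist',w)):
    P=cloud(q);hsv=cv2.cvtColor(q['color'],cv2.COLOR_RGB2HSV);X,Y,Z=P[...,0],P[...,1],P[...,2];rr=np.hypot(X-.4955,Y+.2705)
    e=(rr>.038)&(rr<.065)&(Z>.15)&(Z<.215)&(hsv[...,1]<60)&(X>.5);Q=P[e]
    if len(Q):
        m=Q.mean(0);print(n,'ear',len(Q),m.round(4),'ang',np.degrees(np.arctan2(m[1]+.2705,m[0]-.4955)).round(1),'z',Q[:,2].min().round(3),Q[:,2].max().round(3),'rmax',rr[e].max().round(4))
    l=(abs(X-.69)<.06)&(abs(Y+.235)<.06)&(Z>.12);Q=P[l]
    if len(Q):print('cam z max',np.percentile(Q[:,2],98).round(3))
    b=(rr<.04)&(Z>.12)&(Z<.225)&(hsv[...,1]<45)&(hsv[...,2]>70);
    if b.any():print('body',b.sum(),P[b].min(0).round(3),P[b].max(0).round(3))
im=d['color'][100:215,230:390];save('s3.png',im,4.5)
E
```

```text
time: 18.0
eef_pos: [0.4959, -0.27, 0.1852]
ee_rot: [[0.982, 0.19, 0.0], [0.19, -0.982, -0.0], [0.0, 0.0, -1.0]]
contact_force: [0.6, 0.3, -3.0]
grip_width: 0.056
grasp_force: 30.0
t 18.0 pos [ 0.4959 -0.27    0.1852] yaw 10.95 F [ 0.6  0.3 -3. ] w 0.0560 g 29.986083761577902 => dx -0.0006 dy 0.0006 dz 0.0002 twist 0.0002
side ear 52 [ 0.5406 -0.257   0.1835] ang 16.7 z 0.161 0.202 rmax 0.0542
cam z max 0.216
body 450 [ 0.468 -0.269  0.143] [ 0.532 -0.231  0.223]
cam z max 0.221
wrist ear 660 [ 0.5402 -0.2641  0.1981] ang 8.2 z 0.174 0.215 rmax 0.0547
body 4253 [ 0.49  -0.299  0.144] [ 0.535 -0.242  0.225]
```

View pics/s3.png

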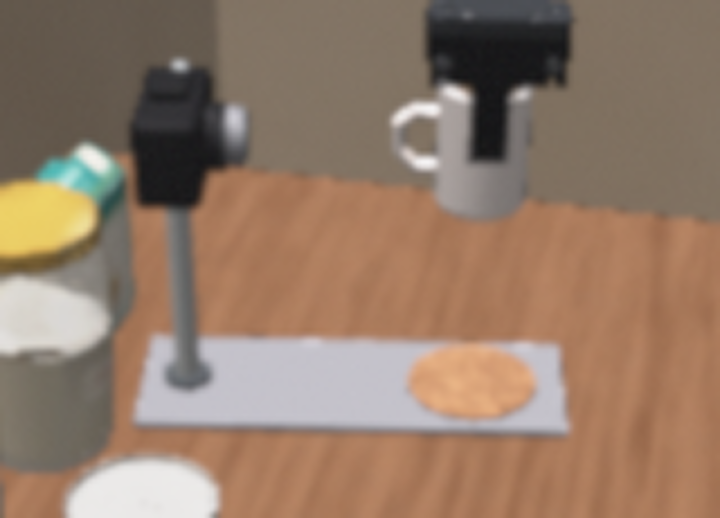

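The side crop shows the upright cup above the mat (470,380). Its underside is at (480,210), its ear at (410,135) points to the lens (235,135) at the same height, and nothing touches the stand. The pose is within 1 mm. I'll hold briefly, then hand in.

```bash
python3 -m handwheel '[{"dx":-0.0004,"dy":0.0004,"dz":0,"twist":0},{"dx":-0.0004,"dy":0.0004,"dz":0,"twist":0},{"dx":-0.0004,"dy":0.0004,"dz":0,"twist":0},{"dx":-0.0004,"dy":0.0004,"dz":0,"twist":0},{"dx":-0.0004,"dy":0.0004,"dz":0,"twist":0}]' 1
python3 -c "
from h import *
go(.4955,-.2705,.185,10.9);print(workorder.close_job())"
```

```text
time: 18.65
eef_pos: [0.4954, -0.2708, 0.1849]
ee_rot: [[0.982, 0.189, -0.0], [0.189, -0.982, 0.0], [-0.0, -0.0, -1.0]]
contact_force: [-0.1, 0.5, -3.7]
grip_width: 0.0562
grasp_force: 30.0
t 18.6 pos [ 0.4954 -0.2708  0.1849] yaw 10.91 F [-0.1  0.5 -3.7] w 0.0562 g 29.986077792964352 => dx 0.0002 dy -0.0003 dz -0.0001 twist 0.0000
the job is handed in; nothing more can be done
None
```

The job is handed in at 18.6 s: the cover is seated and level on the cup, and the arm holds the cup by its body, upright, above the mat at lens height with its ear pointing at the lens; no verdict came back.

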